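# Lock a hand crank into a spring-collar socket

### The arm

A 7-joint arm with a two-finger parallel gripper is mounted at the origin on the work surface. World frame = base frame: x ahead of the robot, y to its left, z up, the work surface at z = 0. Lengths are in m, angles in rad, forces in N, time in s.
With the tool pointing down it reaches from about 0.425 to 0.825 m from the base axis. Payload 3.6 kg.
Tool frame: the origin (TCP) lies between the finger pads; the fingertips stand nose_length ahead of it and the grasp point (between the pads) lies 8 mm behind it (nose_length is the distance from the TCP to the fingertips, in m); z points along the fingers, y is the line along which they close (so a half turn about z gives the same grasp; the last joint's range is limited). The gripper opens to 85 mm and grips with 20 to 120 N. Pads are 22 mm wide; open, the fingers measure 114 mm over their backs; the gripper's body (76 mm by 85 mm) begins 54 mm behind the grasp point. The pads swing forward as they close: fully open they stand 13 mm farther back than shut.
Start: joints at [-1.308, 0.615, -0.013, 1.423, 0.008, 1.103, -0.04], TCP at [0.186, 0.623, 0.242] pointing down, gripper open.
Joint ranges: [-3.12, 3.12], [-0.3, 2.06], [-1.34, 1.32], [0.26, 2.42], [-1.36, 4.5], [0.01, 1.98], [-2.84, 2.84]. Speed limits (rad/s): [2.79, 2.79, 3.14, 3.14, 3.14, 3.14, 3.14].

### API

Orientations are given as a rotation vector (axis times angle).
In Python, from workcell import * gives the robot as it stands.
- The arm moves only by the tool servo_tool, never from a script. Its arguments are lists of equal length, an entry for each row: "gripper": the opening, from 0 (shut) to 1 (fully open); "translation": the shift along the world's x, y, z in m, a list of three; "roll": the turn about the world's z in degrees. In form: {"gripper": [gripper, ...], "translation": [[dx, dy, dz], ...], "roll": [roll, ...]}. A call has 1 to 20 rows; each row is the pose to reach, as a shift and turn from the pose commanded when the call began; what a row does not reach only later rows make up. A row lasts 1/8 s, in which the tool goes at most 62.5 mm and 10.7 degrees, less where a joint would pass 70% of its speed; a pose out of reach is approached as far as the arm can. A call with a gripper value outside its range is refused whole. The fingers move at their own pace and stop on an object; "force" is the grip in N (left out, the last holds). Time passes only in rows, so rows that repeat a pose let the fingers close. It gives the time, the measured TCP pose, the force, the opening and the grip force at its end, in the units of the state.
- observe(): the state, without advancing time (a new reading comes with each control period).
- get_image(name): name is "scene" or "top" or "wrist"; returns the picture (420x560x3 uint8, blue, green, red); there is no depth.
- camera_model(name): a dict with "fovy" (degrees; the focal length in pixels is half the picture's height over the tangent of half this angle, whatever the lens; pixels are square), "cx", "cy" (the principal point, pixels), "k1" (the pictures are not rectified: a ray, as slopes to the right and down, at radius r is drawn at 1 + k1 r^2 times it, then the intrinsics apply), "extrinsics" (4x4, takes a point from world to camera coordinates). Camera axes: x right, y down, z forward; pixel columns grow to the right and rows downward; lengths in m; the calibration is good to about 2 mm. A picture is of the moment at which its call begins: read the wrist's pose just before it. camera_model takes no time and is no camera call; for the wrist camera it gives the pose at the moment of the call.
- hand_in(): hands the job in; it is judged then, once.
The state is a dict: "clock": time; "joint_pos": joint angles; "joint_velocities": joint speeds; "joint_efforts": joint torques, N m; "eef_pos": TCP position; "orientation": TCP orientation; "contact_force": force on the tool from outside, world axes, zero at the start; "torque": the same for the moment, N m; "finger_gap": opening from 0.0 (shut) to 1.0 (fully open); "grip_force": force on a finger pad.
Only numpy, scipy, OpenCV 4.12 (cv2) and the standard library are available. Lean on these libraries where they do the work, as an engineer would, in place of code of your own. Each camera call takes 0.05 s, during which the arm holds its last target. There are 200 camera calls.

### The job

Fit the loose hand crank to the blue bench socket and lock it in. Push the red sprung collar down by its side handle, turn it to the open notch and let it spring up; put the crank fully down on the square shaft with its arm pointing over the yellow pointer; then push the collar down again, turn it back to its first notch and let it spring up, so that its two hooks hold the crank. Leave the jar, the screwdriver and the battery pack alone.

Things in the scene. Friction and masses are not known exactly. Their poses are not given: they have to be found in the camera images.
- socket: Fixed bench socket: blue plate 140 x 140 x 12 mm with a post and a square shaft on its vertical axis. Origin on that axis at table height; z up, x towards the yellow pointer. Round the post is a sprung red collar (82 mm across) with one side handle and two steel hooks, which point along the socket's +x and -x when locked, 60 degrees farther counter-clockwise (from above) when open.
- shaft_tip (a point): Centre of the shaft's top, 90 mm above the table. The shaft is steel, 14 x 14 mm, sides along the socket's x and y; its last 8 mm taper to an 8 mm square.
- pointer (a point): Outer end of the yellow pointer tab (20 mm wide, 8 mm thick), 105 mm from the socket's axis along its x, 8 mm above the table. The fitted crank's arm must lie above it.
- gate (a point): Middle of the top of the dark steel gate, 70 mm above the table: an arc of 52 mm radius, 8 mm thick, standing over the handle's arm from 100 to 200 degrees (counter-clockwise from the socket's x). Below this point its tooth stops the handle from turning between the two notches unless the handle is pushed down 8 mm or more.
- seat (a point): Centre of the top of the round sprung seat, 62 mm across, on the shaft's axis: the crank's underside rests here. 62 mm above the table with the collar up; sinks with the collar. The shaft stands 28 mm above it then. The collar's hooks rise 16 mm above it; their tips, 14 mm wide, reach in to 21 mm from the axis, undersides 10 mm above it.
- handle_pad (a point): Centre of the top face of the red pad on the collar's handle, 105 mm from the socket's axis, 58 mm above the table with the collar up; at 120 degrees (counter-clockwise from the socket's x) when locked, 180 when open. 44 mm long radially, 48 mm wide between two upright ribs 14 mm tall along its radial edges: shut fingers fit between them, press it down and push it round.
- collar_press (a joint): How far the collar with seat, hooks and handle is pushed down against its spring, m: 0 up (at rest), 0.013 at the stop. Must exceed 0.008 to turn past the tooth. The spring's push is 12 N up, 18.5 N fully down, less the weights carried (collar 2.2 N, crank about 3.5 N).
- collar_turn (a joint): Turn of the collar, rad, counter-clockwise from above positive: about 0 is the locked notch (start), about 1.05 (60 degrees) the open notch; stops at -0.02 and 1.067. Has some friction and stays where left; in a notch it has about 0.07 rad of play.
- crank: Loose hand crank, about 0.36 kg, standing on its hub, bore down. Origin at the centre of its underside, z up, x along the arm. Square bore 15.6 mm wide, 40 mm deep from below. At the foot two ears along +x and -x, to 30 mm from the axis, 16 mm wide, 8 mm high: they pass the collar's hooks only when it is open; locked, the hooks lie over them.
- crank_boss (a point): Centre of the top of the crank's steel boss, 70 mm above the underside, on its axis: 26 x 26 mm square, sides along the crank's x and y, free of the arm over its top 30 mm. To be gripped there, across the arm.
- crank_knob (a point): On the upright black knob at the arm's end, 110 mm from the crank's axis, 55 mm above the underside. Knob 22 mm across, its top 70 mm above the underside. The arm is 16 mm wide, lies 30 to 40 mm above the underside and ends 120 mm from the axis.
- jar: Loose clear jar with blue cap, 66 mm across, 85 mm tall; origin at the centre of its underside. Bystander.
- driver: Loose screwdriver with blue handle, 190 mm long, lying along its x. Bystander.
- pack: Loose grey battery pack, 60 x 150 x 35 mm; origin at the centre of its underside. Bystander.
Things that resemble listed ones, but are neither listed nor needed, are in the scene too. Several things look just like the socket: the one meant starts nearest to the robot's base. What is shaped like the crank but purple is not meant.

How it is judged:
On the way, in this order (a step that is already met when the one before it is completed fails the run):
1. the collar is turned to the open notch and has sprung up again, the crank still off the shaft (value of joint collar_turn above 0.93 rad and value of joint collar_press below 0.004 m and horizontal distance between crank and seat above 0.05 m), for 0.1 s.
2. the crank is fully down on the shaft, resting on the seat, its arm over the yellow pointer, the collar still open (value of joint collar_turn above 0.85 rad and horizontal distance between crank and seat below 0.004 m and z of crank in the frame of seat below 0.004 m and x of crank_knob in the frame of socket above 0.1 m and contact force between the fingers and crank below 0.5 N), for 0.1 s.
3. the collar is turned back to its first notch and has sprung up, hooks over the crank's ears (value of joint collar_turn below 0.12 rad and value of joint collar_press below 0.004 m and horizontal distance between crank and seat below 0.004 m), for 0.2 s.
At the end, for the whole second after the job is handed in: The crank stands on the seat (within 4 mm in height and 4 mm sideways), upright within 0.1 rad, its arm over the yellow pointer (knob at least 100 mm out along the socket's x), at rest and released; the collar is back in its first notch (turn under 0.12 rad) and sprung up (pressed less than 4 mm) (all of step 3 and z of crank in the frame of seat between -0.004 and 0.004 m and angle between crank's own z axis and vertical below 0.1 rad and x of crank_knob in the frame of socket above 0.1 m and linear speed of crank below 0.02 m/s); the robot touches nothing.
It fails at once if the jar, the screwdriver or the battery pack was moved by more than 30 mm (distance of any of jar, driver, pack from where it was at the start of the episode above 0.03 m).
It also fails if it takes over 72 s, if anything falls off the work surface, if the arm or the gripper's body presses on something with over 40 N, if the wrist force passes 120 N, or if a joint passes its speed limit or range.

## Working session

There is one attempt and no reset: what is moved stays moved. The work goes in short steps, Python scripts to look and compute and a tool call to move; the robot and the scene stay as the last step left them, time stands still between calls to the robot, and variables do not carry over. Pictures are saved under pics/ and viewed, at most 10 in all, crops included, and the job is handed in when it is done.

Besides the shell and the picture viewer there is one more tool, called after "Call:" by a JSON object that holds its "name" and its "arguments", one argument or row to a line. servo_tool: Moves the arm, as the interface text tells. Its arguments: {"type":"object","properties":{"gripper":{"type":"array","items":{"type":"number"}},"translation":{"type":"array","items":{"type":"array","items":{"type":"number"}}},"roll":{"type":"array","items":{"type":"number"}},"force":{"type":"number"}},"required":["gripper","translation","roll"]}

```bash
mkdir -p pics; ls; cat > h.py <<'E'
import numpy as np, cv2
from workcell import *
def unproj(m,u,v,z,H=420):
    f=H/2/np.tan(np.radians(m["fovy"])/2); E=np.array(m["extrinsics"])
    xd=np.array([(u-m["cx"])/f,(v-m["cy"])/f]); x=xd.copy()
    for _ in range(30): x=xd/(1+m["k1"]*(x@x))
    R,t=E[:3,:3],E[:3,3]; d=R.T@np.array([x[0],x[1],1]); c=-R.T@t
    return c+d*(z-c[2])/d[2]
def proj(m,p,H=420):
    f=H/2/np.tan(np.radians(m["fovy"])/2); E=np.array(m["extrinsics"])
    q=E[:3,:3]@np.array(p)+E[:3,3]; s=q[:2]/q[2]; s=s*(1+m["k1"]*(s@s))
    return s*f+[m["cx"],m["cy"]]
E
python3 - <<'E'
from h import *
o=observe(); print({k:np.round(v,3) for k,v in o.items()})
ims=[get_image(n) for n in("scene","top")]
for n,i in zip(("scene","top"),ims): cv2.imwrite(f"pics/{n}0.png",i); m=camera_model(n);print(n,m["fovy"],m["cx"],m["cy"],m["k1"],np.round(m["extrinsics"],3).tolist())
cv2.imwrite("pics/t0.png",cv2.resize(ims[1],(784,588)))
cv2.imwrite("pics/s0.png",cv2.resize(ims[0],(784,588)))
E
```

```text
pics
{'clock': np.float64(0.0), 'joint_pos': array([-1.307,  0.616, -0.013,  1.425,  0.008,  1.103, -0.04 ]), 'joint_velocities': array([-0.001,  0.   ,  0.001,  0.001,  0.   ,  0.002,  0.001]), 'joint_efforts': array([ 0.0000e+00, -4.6921e+01,  2.5900e-01, -1.7103e+01,  1.0000e-02,
        1.0000e-02, -0.0000e+00]), 'eef_pos': array([0.186, 0.622, 0.241]), 'orientation': array([-0.453, -3.108,  0.004]), 'contact_force': array([0.3  , 0.653, 0.042]), 'torque': array([-0.031, -0.054,  0.052]), 'grip_force': np.float64(0.0), 'finger_gap': np.float64(1.002)}
scene 50.92592103544762 273.42763777786973 199.38229948620648 -0.03179551066804804 [[0.539, 0.842, -0.009, -0.263], [0.52, -0.342, -0.783, -0.227], [-0.662, 0.417, -0.622, 1.494], [0.0, 0.0, 0.0, 1.0]]
top 42.20969531326779 279.81159787365567 207.42761345755014 -0.05339910453119502 [[0.017, -1.0, 0.001, -0.026], [-0.991, -0.017, -0.133, 0.574], [0.133, 0.002, -0.991, 1.596], [0.0, 0.0, 0.0, 1.0]]
```

View pics/t0.png

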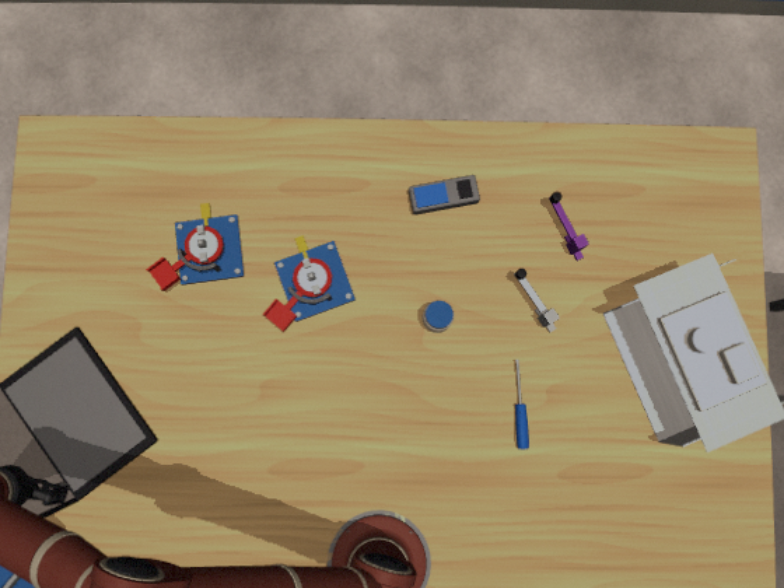

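View pics/s0.png

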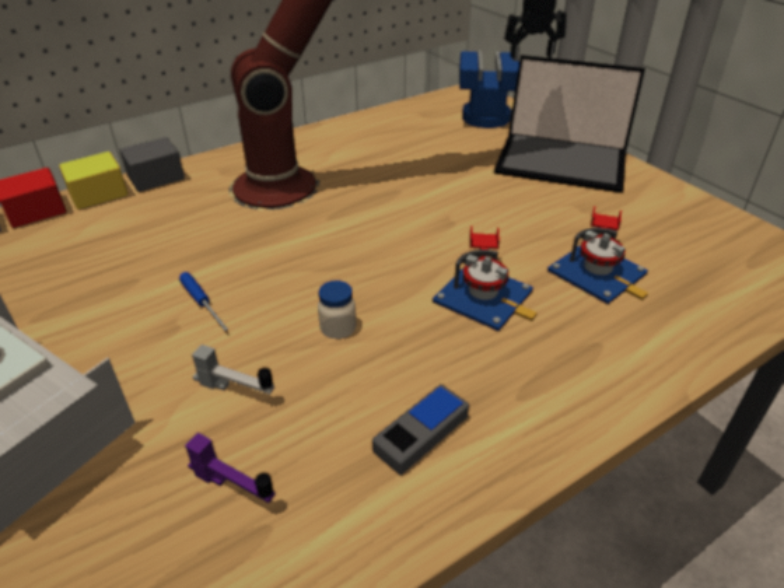

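The top view (enlarged ×1.4) shows two blue sockets, at (203,245) and (312,278). The one at (312,278) is nearer the base at (380,555), so it is the one meant. The grey crank has its boss at (547,318) and knob at (521,273). The purple one at (577,243) is the decoy. The jar is at (438,316), the driver at (521,410) and the pack at (444,194).

```bash
python3 - <<'E'
from h import *
im=cv2.imread("pics/top0.png"); m=camera_model("top"); hsv=cv2.cvtColor(im,cv2.COLOR_BGR2HSV)
def sub(x0,y0,x1,y1,lo,hi):
    k=np.zeros(im.shape[:2],np.uint8); k[y0:y1,x0:x1]=cv2.inRange(hsv,lo,hi)[y0:y1,x0:x1]
    return k
for nm,b in(("near",(180,160,262,240)),("far",(100,140,180,210))):
    k=sub(*b,(95,120,40),(125,255,255)); r=cv2.minAreaRect(cv2.findNonZero(k))
    pc=unproj(m,*r[0],.012); print(nm,"plate",pc.round(4),"r",np.hypot(*pc[:2]).round(3),r[1:])
    k=sub(*b,(20,150,80),(33,255,255)); pts=cv2.findNonZero(k).reshape(-1,2).astype(float)
    py=unproj(m,*pts.mean(0),.008); print(" yellow",py.round(4),"ang",np.degrees(np.arctan2(*(py-pc)[1::-1])).round(1))
    k=sub(*b,(0,0,170),(180,45,255)); pts=cv2.findNonZero(k).reshape(-1,2).astype(float); print(" seat",unproj(m,*pts.mean(0),.062).round(4),len(pts))
    k=sub(*b,(0,170,90),(6,255,255))|sub(*b,(172,170,90),(180,255,255))
    n,_,s,c=cv2.connectedComponentsWithStats(k)
    for i in range(1,n): 
        if s[i,4]>30: print(" red",c[i].round(1),s[i,4],unproj(m,*c[i],.06).round(4))
k=sub(360,185,380,202,(0,0,0),(180,255,60)); pts=cv2.findNonZero(k).reshape(-1,2).astype(float)
kn=unproj(m,*pts.mean(0),.07); print("knob",kn.round(4),len(pts))
bo=unproj(m,547/1.4,316/1.4,.07); print("boss",bo.round(4),np.linalg.norm(kn-bo),np.degrees(np.arctan2(*(kn-bo)[1::-1])))
for n,p in(("jar",(438/1.4,316/1.4,.085)),("drv",(522/1.4,425/1.4,.015)),("drvtip",(516/1.4,360/1.4,.01)),("pack",(444/1.4,194/1.4,.035))): print(n,unproj(m,*p).round(3))
a=cv2.resize(im[150:245,175:270],(400,400),interpolation=2); b=cv2.resize(im[165:260,345:440],(400,400),interpolation=2)
cv2.imwrite("pics/c1.png",np.hstack([a,b]))
E
```

```text
near plate [0.5967 0.1535 0.012 ] r 0.616 ((44.18977737426758, 44.314964294433594), 69.86369323730469)
 yellow [0.6771 0.1848 0.008 ] ang 21.3
 seat [0.598  0.1533 0.062 ] 217
 red [231.  195.6] 78 [0.6042 0.1292 0.06  ]
 red [214.7 202.7] 86 [0.582  0.1771 0.06  ]
 red [200.5 223.7] 310 [0.5188 0.217  0.06  ]
far plate [0.6629 0.3893 0.012 ] r 0.769 ((44.28304672241211, 44.72477722167969), 83.6598129272461)
 yellow [0.7484 0.4023 0.008 ] ang 8.6
 seat [0.6647 0.3899 0.062 ] 196
 red [153.8 174.3] 93 [0.665 0.363 0.06 ]
 red [135.6 178. ] 81 [0.653  0.4174 0.06  ]
 red [117.5 194.1] 297 [0.6031 0.4691 0.06  ]
knob [ 0.6101 -0.2872  0.07  ] 45
boss [ 0.521  -0.3433  0.07  ] 0.10538983970604303 32.211736321504134
jar [ 0.516 -0.113  0.085]
drv [ 0.292 -0.299  0.015]
drvtip [ 0.431 -0.287  0.01 ]
pack [ 0.789 -0.127  0.035]
```

View pics/c1.png

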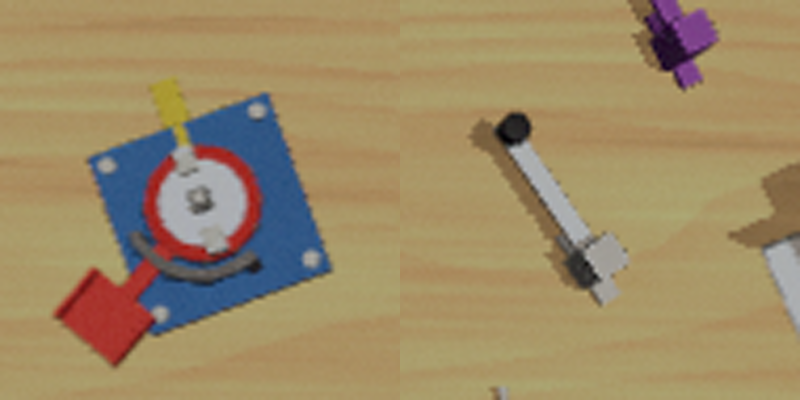

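The crop confirms both items: the near socket has its pointer at upper left and its handle at lower left, and the grey crank's boss top is at crop (605,255). Socket centre is about (0.597, 0.153) with yaw about 21°. I'll move over it with the fingers shut.

Call:
{"name": "servo_tool", "arguments": {
  "gripper": [0, 0, 0, 0, 0, 0, 0, 0, 0, 0, 0, 0, 0, 0],
  "translation": [
    [0, 0, 0.05],
    [0, 0, 0.1],
    [0.04, -0.05, 0.1],
    [0.08, -0.1, 0.1],
    [0.12, -0.15, 0.1],
    [0.16, -0.2, 0.1],
    [0.2, -0.25, 0.1],
    [0.24, -0.3, 0.1],
    [0.27, -0.34, 0.1],
    [0.3, -0.37, 0.1],
    [0.32, -0.4, 0.1],
    [0.33, -0.404, 0.1],
    [0.33, -0.404, 0.1],
    [0.33, -0.404, 0.1]
  ],
  "roll": [0, 0, 0, 0, 0, -5, -10, -15, -20, -22.2, -22.2, -22.2, -22.2, -22.2]
}}

```text
clock: 1.85
eef_pos: [0.5146, 0.221, 0.342]
orientation: [-1.038, -2.963, -0.001]
contact_force: [0.1, 0.1, 0.0]
finger_gap: 0.002
grip_force: 0.0
```

```bash
python3 - <<'E'
from h import *
import workcell
print([n for n in dir(workcell) if n[0]!='_'], getattr(workcell,'nose_length',None))
o=observe(); print({k:np.round(o[k],3) for k in("clock","eef_pos","orientation","finger_gap","contact_force")})
m=camera_model("wrist"); im=get_image("wrist"); cv2.imwrite("pics/w1.png",im)
E=np.array(m["extrinsics"]); print(m["fovy"],m["cx"],m["cy"],m["k1"],"cam",(-E[:3,:3].T@E[:3,3]).round(4),E[2,:3].round(3))
np.save("w1.npy",m,allow_pickle=True)
for p in((.597,.1534,.09),(.515,.219,.058)): print(proj(m,p))
E
```

```text
['IKError', 'camera_model', 'get_image', 'hand_in', 'nose_length', 'observe'] 0.011
{'clock': np.float64(1.85), 'eef_pos': array([0.515, 0.221, 0.342]), 'orientation': array([-1.038e+00, -2.963e+00, -1.000e-03]), 'finger_gap': np.float64(0.002), 'contact_force': array([0.107, 0.092, 0.002])}
70.91307305810132 281.59471626182284 205.88148185243702 -0.06571100051702591 cam [0.4534 0.2685 0.4725] [ 0.238 -0.19  -0.953]
[281.43778801 247.10915943]
[281.41555664 170.07781291]
```

View pics/w1.png

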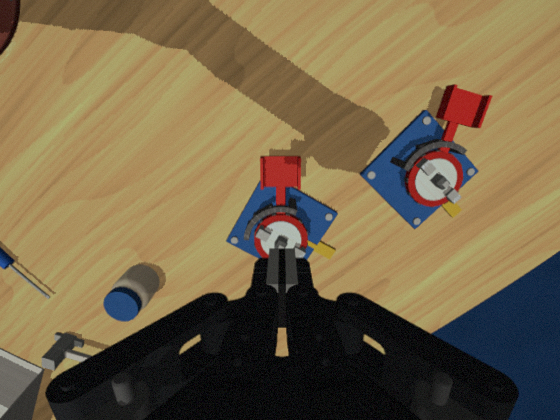

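The wrist view shows the near socket's pad at (281,172), as predicted at (281,170), with the jar at (124,305) and the crank at (62,348). I'll go down and press the handle.

Call:
{"name": "servo_tool", "arguments": {
  "gripper": [0, 0, 0, 0, 0, 0, 0, 0, 0, 0, 0],
  "translation": [
    [-0.001, 0.001, -0.06],
    [-0.001, 0.001, -0.12],
    [-0.001, 0.001, -0.18],
    [-0.001, 0.001, -0.22],
    [-0.001, 0.001, -0.25],
    [-0.001, 0.001, -0.265],
    [-0.001, 0.001, -0.275],
    [-0.001, 0.001, -0.282],
    [-0.001, 0.001, -0.286],
    [-0.001, 0.001, -0.286],
    [-0.001, 0.001, -0.286]
  ],
  "roll": [0, 0, 0, 0, 0, 0, 0, 0, 0, 0, 0]
}}

```text
clock: 3.28
eef_pos: [0.5161, 0.2221, 0.0595]
orientation: [1.041, 2.961, 0.008]
contact_force: [-2.6, 1.5, 12.5]
finger_gap: 0.001
grip_force: 6.0
```

Call:
{"name": "servo_tool", "arguments": {
  "gripper": [0, 0, 0, 0, 0, 0, 0, 0, 0, 0, 0, 0, 0, 0, 0, 0],
  "translation": [
    [0, 0, -0.003],
    [0, 0, -0.003],
    [-0.006, -0.008, -0.003],
    [-0.0111, -0.0157, -0.003],
    [-0.0153, -0.024, -0.003],
    [-0.0189, -0.0326, -0.003],
    [-0.0217, -0.0415, -0.003],
    [-0.0238, -0.0506, -0.003],
    [-0.025, -0.06, -0.003],
    [-0.0254, -0.0692, -0.003],
    [-0.025, -0.0785, -0.003],
    [-0.0238, -0.0878, -0.003],
    [-0.0218, -0.097, -0.003],
    [-0.0189, -0.1058, -0.003],
    [-0.0154, -0.1144, -0.003],
    [-0.0154, -0.1144, -0.003]
  ],
  "roll": [0, 0, 5, 10, 15, 20, 25, 30, 35, 40, 45, 50, 55, 60, 61, 61]
}}

```text
clock: 5.28
eef_pos: [0.4998, 0.1086, 0.0561]
orientation: [-0.607, 3.078, 0.006]
contact_force: [-4.7, 3.5, 13.3]
finger_gap: 0.003
grip_force: 6.7
```

Call:
{"name": "servo_tool", "arguments": {
  "gripper": [0, 0, 0, 0],
  "translation": [
    [0.0013, -0.0027, 0],
    [0.002, -0.0045, 0],
    [0.002, -0.0045, 0],
    [0.002, -0.0045, 0]
  ],
  "roll": [1, 1, 1, 1]
}}

```text
clock: 5.78
eef_pos: [0.501, 0.1063, 0.0561]
orientation: [-0.638, 3.072, 0.009]
contact_force: [-6.1, 6.8, 12.8]
finger_gap: -0.001
grip_force: 6.7
```

Call:
{"name": "servo_tool", "arguments": {
  "gripper": [0, 0, 0, 0, 0, 0, 0, 0, 0, 0, 0],
  "translation": [
    [-0.0005, 0.001, 0.003],
    [-0.0005, 0.001, 0.008],
    [-0.0005, 0.001, 0.014],
    [-0.0005, 0.001, 0.03],
    [-0.01, 0.001, 0.08],
    [-0.03, -0.01, 0.13],
    [-0.05, -0.02, 0.18],
    [-0.055, -0.022, 0.23],
    [-0.055, -0.022, 0.25],
    [-0.055, -0.022, 0.25],
    [-0.055, -0.022, 0.25]
  ],
  "roll": [0, 0, 0, 0, 0, 0, 0, 0, 0, 0, 0]
}}

```text
clock: 7.15
eef_pos: [0.4457, 0.0787, 0.3025]
orientation: [0.631, -3.076, 0.001]
contact_force: [-0.4, -0.5, -0.2]
finger_gap: 0.001
grip_force: 0.0
```

```bash
python3 - <<'E'
from h import *
o=observe(); print(o["eef_pos"].round(4))
m=camera_model("wrist"); im=get_image("wrist"); t=get_image("top"); mt=camera_model("top"); cv2.imwrite("pics/w2.png",im); cv2.imwrite("pics/t2.png",t)
np.save("w2.npy",m,allow_pickle=True)
c=proj(m,(.597,.1534,.062)); print("seat pred",c,"shaft",proj(m,(.597,.1534,.09)), "plate corners",[proj(m,(.597+.099*np.cos(np.radians(21.2+a)),.1534+.099*np.sin(np.radians(21.2+a)),.012)).round(1).tolist() for a in(45,135,225,315)])
cv2.imwrite("pics/w2c.png",cv2.resize(im[int(c[1])-110:int(c[1])+110,int(c[0])-130:int(c[0])+130],None,fx=2.7,fy=2.7,interpolation=2)); print(int(c[0])-130,int(c[1])-110)
E
```

```text
[0.4457 0.0787 0.3025]
seat pred [288.77039009 289.48942165] shaft [289.24822014 301.11255662] plate corners [[327.3, 308.8], [335.0, 233.3], [244.5, 230.6], [245.2, 306.7]]
158 179
```

View pics/w2c.png

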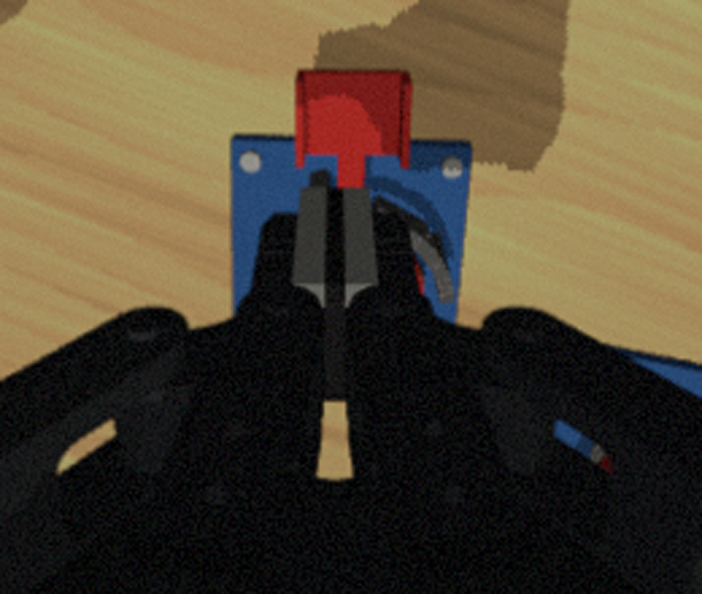

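The handle now points along the plate's −x edge direction (pad at crop (353,115)), so the collar is open. The shaft is hidden behind the fingers, so I'll hover above the axis to measure it.

Call:
{"name": "servo_tool", "arguments": {
  "gripper": [0, 0, 0, 0, 0, 0],
  "translation": [
    [0.05, 0.025, 0.02],
    [0.1, 0.05, 0.03],
    [0.14, 0.07, 0.03],
    [0.15, 0.075, 0.03],
    [0.15, 0.075, 0.03],
    [0.15, 0.075, 0.03]
  ],
  "roll": [0, 0, 0, 0, 0, 0]
}}

```text
clock: 8.0
eef_pos: [0.5953, 0.1532, 0.3331]
orientation: [0.631, -3.076, 0.001]
contact_force: [0.6, 0.1, -0.3]
finger_gap: 0.001
grip_force: 0.0
```

```bash
python3 - <<'E'
from h import *
o=observe(); print(o["eef_pos"].round(4),o["orientation"].round(3))
m=camera_model("wrist"); im=get_image("wrist"); cv2.imwrite("pics/w3.png",im); np.save("w3.npy",m,allow_pickle=True)
c=proj(m,(.597,.1534,.062)); print("seat pred",c,"shaft",proj(m,(.597,.1534,.09)))
hsv=cv2.cvtColor(im,cv2.COLOR_BGR2HSV); x,y=c.astype(int)
k=cv2.inRange(hsv,(95,120,40),(125,255,255)); B=np.zeros_like(k); B[max(0,y-110):y+110,x-120:x+120]=255; k&=B
k=cv2.morphologyEx(k,cv2.MORPH_OPEN,np.ones((3,3)))
hull=cv2.convexHull(cv2.findNonZero(k)).reshape(-1,2).astype(float)
w=np.array([unproj(m,*p,.012)[:2] for p in hull]); r=cv2.minAreaRect((w*1000).astype(np.float32)); print("plate rect mm",r)
x0,y0=x-60,y-60; cv2.imwrite("pics/w3c.png",cv2.resize(im[y0:y0+120,x0:x0+120],None,fx=5,fy=5,interpolation=2)); print(x0,y0)
E
```

```text
[0.5953 0.1532 0.3331] [ 6.310e-01 -3.076e+00  1.000e-03]
seat pred [282.14465978 172.67807691] shaft [282.18987635 176.96433876]
plate rect mm ((617.6339721679688, 229.5740966796875), (352.2234802246094, 188.55133056640625), 75.56470489501953)
222 112
```

View pics/w3c.png

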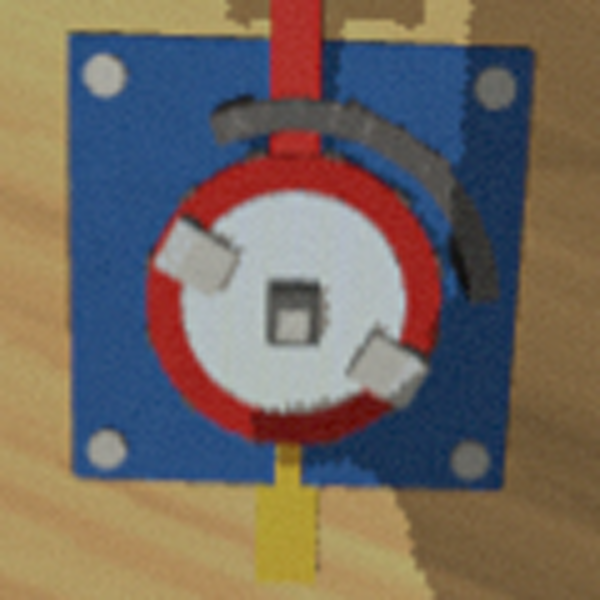

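The collar is open: the hooks at crop (197,255) and (388,365) are turned 60° off the pointer. The shaft top is at crop (294,323), and the plate corners are (70,32), (532,45), (502,490) and (75,475).

```bash
python3 - <<'E'
from h import *
m=np.load("w3.npy",allow_pickle=True).item()
P=lambda x,y,z: unproj(m,(x+.5)/5-.5+222,(y+.5)/5-.5+112,z)[:2]
print("shaft",P(294,323,.09).round(4),"seat",P(294,301,.062).round(4),"hooks",P(292.5,310,.078).round(4))
q=[P(*c,.012) for c in((70,32),(532,45),(502,490),(75,475))]; print("plate",np.mean(q,0).round(4),[np.linalg.norm(q[i]-q[i-1]).round(4) for i in range(4)])
a=lambda v:np.degrees(np.arctan2(v[1],v[0])).round(2)
print("yaw edges",a(q[2]-q[1]),a(q[3]-q[0]),a(q[1]-q[0])-90,a(q[2]-q[3])-90)
s=[P(*c,.012) for c in((105,75),(496,88),(470,461),(106,449))]; print("screws",np.mean(s,0).round(4),a(s[2]-s[1]),a(s[3]-s[0]),a(s[1]-s[0]),a(s[2]-s[3]))
tip=P(286,581,.008);print("tip",tip, "yaw", a(tip-P(294,323,.09)), "hookline",a(P(388,365,.078)-P(197,255,.078)))
E
```

```text
shaft [0.597  0.1509] seat [0.5968 0.1507] hooks [0.5963 0.1501]
plate [0.5968 0.1508] [np.float64(0.1377), np.float64(0.1368), np.float64(0.139), np.float64(0.1379)]
yaw edges 21.69 21.21 21.540000000000006 20.980000000000004
screws [0.5984 0.1512] 21.19 21.08 111.24 111.12
tip [0.69453213 0.18914714] yaw 21.42 hookline 82.74
```

Call:
{"name": "servo_tool", "arguments": {
  "gripper": [1, 1, 1, 1, 1, 1, 1, 1, 1, 1, 1, 1, 1, 1],
  "translation": [
    [0, -0.05, 0],
    [-0.01, -0.11, 0],
    [-0.02, -0.17, 0],
    [-0.03, -0.23, 0],
    [-0.04, -0.29, 0],
    [-0.05, -0.35, 0],
    [-0.06, -0.4, 0],
    [-0.065, -0.45, -0.01],
    [-0.07, -0.48, -0.03],
    [-0.074, -0.5, -0.06],
    [-0.074, -0.504, -0.08],
    [-0.074, -0.504, -0.08],
    [-0.074, -0.504, -0.08],
    [-0.074, -0.504, -0.08]
  ],
  "roll": [0, 0, 2, 4, 6, 8, 10, 12, 12, 12, 12, 12, 12, 12]
}}

```text
clock: 9.8
eef_pos: [0.5231, -0.3497, 0.255]
orientation: [-0.951, 2.992, -0.003]
contact_force: [0.1, 0.0, 0.1]
finger_gap: 1.0
grip_force: 0.0
```

```bash
python3 - <<'E'
from h import *
o=observe(); print(o["eef_pos"].round(4),o["orientation"].round(3))
m=camera_model("wrist"); im=get_image("wrist"); cv2.imwrite("pics/w4.png",im); np.save("w4.npy",m,allow_pickle=True)
print(proj(m,(.521,-.351,.07)),proj(m,(.61,-.287,.07)))
E
```

```text
[ 0.5231 -0.3497  0.255 ] [-0.951  2.992 -0.003]
[283.01516781 184.21426838] [283.72321518 272.06640839]
```

View pics/w4.png

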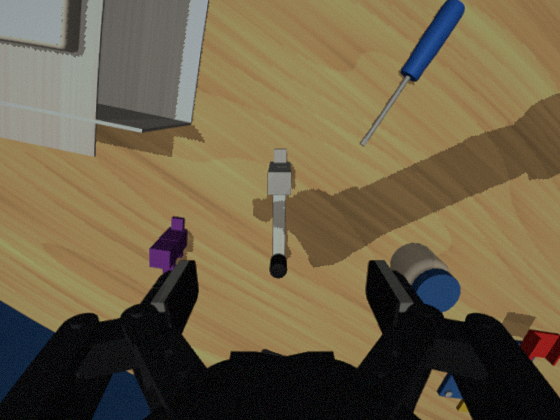

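The wrist view shows the grey crank boss near (280,180) and its knob at (278,266), with the jar clear to the right at (430,280). I'll segment the boss top.

```bash
python3 - <<'E'
from h import *
m=np.load("w4.npy",allow_pickle=True).item(); im=cv2.imread("pics/w4.png")
cv2.imwrite("pics/w4c.png",cv2.resize(im[140:284,230:330],None,fx=4,fy=4,interpolation=2))
hsv=cv2.cvtColor(im,cv2.COLOR_BGR2HSV)
k=cv2.inRange(hsv,(0,0,0),(180,255,45)); K=np.zeros_like(k); K[250:285,262:297]=k[250:285,262:297]
print("knob dark",cv2.boundingRect(cv2.findNonZero(K)))
for y in range(146,200,3): print(y,hsv[y,262:298:3,1].tolist(),hsv[y,262:298:3,2].tolist())
E
```

```text
knob dark (270, 254, 17, 24)
146 [116, 114, 111, 111, 113, 117, 114, 112, 112, 107, 113, 114] [154, 155, 154, 156, 153, 155, 152, 157, 153, 157, 151, 154]
149 [119, 118, 115, 113, 36, 11, 28, 23, 74, 112, 110, 114] [154, 155, 153, 156, 119, 115, 117, 122, 131, 153, 155, 152]
152 [118, 123, 117, 122, 20, 14, 9, 14, 53, 114, 112, 113] [154, 149, 155, 153, 141, 146, 145, 147, 125, 154, 155, 153]
155 [114, 114, 113, 123, 20, 14, 12, 11, 73, 114, 114, 118] [152, 155, 151, 154, 140, 145, 143, 143, 119, 155, 155, 154]
158 [114, 119, 117, 113, 22, 12, 12, 16, 69, 108, 110, 117] [156, 150, 153, 156, 142, 146, 144, 147, 119, 156, 156, 153]
161 [112, 117, 118, 106, 22, 14, 10, 14, 48, 105, 114, 115] [153, 152, 156, 113, 141, 143, 146, 144, 101, 133, 155, 155]
164 [111, 118, 116, 15, 5, 5, 10, 25, 15, 26, 119, 111] [156, 155, 156, 52, 50, 52, 53, 52, 50, 59, 131, 154]
167 [105, 110, 94, 5, 10, 13, 13, 21, 16, 19, 129, 117] [155, 153, 141, 48, 51, 61, 59, 62, 62, 53, 99, 155]
170 [108, 106, 80, 20, 20, 22, 30, 10, 10, 5, 126, 124] [154, 156, 89, 51, 52, 47, 51, 52, 50, 47, 95, 128]
173 [110, 111,
[... 346 characters left out ...]
 110, 8, 13, 11, 14, 13, 17, 17, 11, 135, 113] [153, 155, 134, 140, 141, 142, 137, 139, 138, 138, 106, 136]
185 [108, 116, 15, 13, 18, 16, 20, 13, 15, 13, 120, 118] [156, 156, 138, 140, 141, 141, 138, 136, 139, 142, 108, 121]
188 [111, 109, 15, 17, 15, 13, 15, 11, 13, 13, 118, 108] [154, 157, 137, 139, 135, 140, 138, 144, 142, 133, 115, 151]
191 [108, 108, 17, 11, 13, 11, 11, 15, 11, 13, 114, 110] [153, 158, 136, 139, 139, 138, 136, 139, 138, 135, 157, 156]
194 [105, 104, 52, 42, 10, 12, 8, 12, 24, 30, 112, 118] [153, 157, 133, 121, 131, 130, 132, 127, 118, 118, 155, 147]
197 [110, 107, 126, 126, 11, 12, 14, 15, 109, 113, 118, 119] [153, 150, 115, 111, 164, 164, 163, 166, 110, 129, 123, 105]
```

View pics/w4c.png

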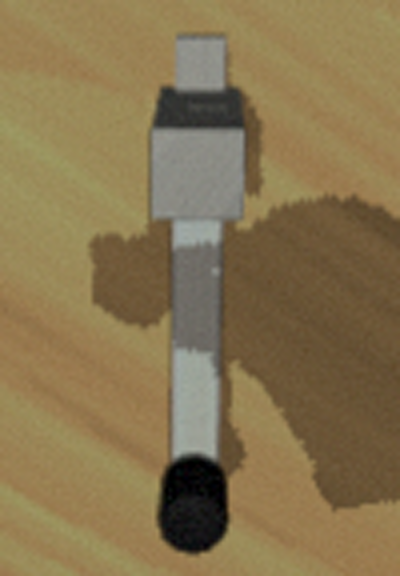

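Boss top spans crop x 150–244, y 127–219, so its centre is at (197,173). The knob top's centre is at about (193,519).

```bash
python3 - <<'E'
from h import *
m=np.load("w4.npy",allow_pickle=True).item()
P=lambda x,y,z: unproj(m,(x+.5)/4-.5+230,(y+.5)/4-.5+140,z)[:2]
b=P(197,173,.07);k=P(193,519,.07);a=lambda v:np.degrees(np.arctan2(v[1],v[0])).round(2)
print("boss",b.round(4),"size",np.linalg.norm(P(150,173,.07)-P(244,173,.07)),np.linalg.norm(P(197,127,.07)-P(197,219,.07)),"knob",k.round(4),np.linalg.norm(k-b),a(k-b))
o=observe(); from scipy.spatial.transform import Rotation as R
y=R.from_rotvec(o["orientation"]).as_matrix()[:,1]; print("closing",a(y)%180, "move",b-o["eef_pos"][:2])
mt=camera_model("top"); im=cv2.imread("pics/top0.png")
s=95/400; print("top boss",unproj(mt,345+(605-400)*s-.4,165+255*s-.4,.07))
E
```

```text
boss [ 0.5224 -0.3556] size 0.025770951146825514 0.02588260780713719 knob [ 0.6111 -0.2949] 0.1074201120159478 34.37
closing 125.24 move [-0.00055201 -0.00589692]
top boss [ 0.52270574 -0.35095429  0.07      ]
```

Call:
{"name": "servo_tool", "arguments": {
  "gripper": [1, 1, 1, 1, 1, 1, 1, 0.2, 0.2, 0.2, 0.2, 0.2, 0.2, 0.2],
  "translation": [
    [-0.001, -0.0055, -0.05],
    [-0.001, -0.0055, -0.1],
    [-0.001, -0.0055, -0.15],
    [-0.001, -0.0055, -0.18],
    [-0.001, -0.0055, -0.2],
    [-0.001, -0.0055, -0.205],
    [-0.001, -0.0055, -0.205],
    [-0.001, -0.0055, -0.205],
    [-0.001, -0.0055, -0.205],
    [-0.001, -0.0055, -0.205],
    [-0.001, -0.0055, -0.205],
    [-0.001, -0.0055, -0.205],
    [-0.001, -0.0055, -0.205],
    [-0.001, -0.0055, -0.205]
  ],
  "roll": [0, 0, 0, 0, 0, 0, 0, 0, 0, 0, 0, 0, 0, 0],
  "force": 60
}}

```text
clock: 11.6
eef_pos: [0.5215, -0.3557, 0.0489]
orientation: [-0.95, 2.994, -0.001]
contact_force: [-1.4, 0.4, 6.6]
finger_gap: 0.299
grip_force: 59.9
```

```bash
python3 - <<'E'
from h import *
for n in("w2","w3","w4"):
    m=np.load(n+".npy",allow_pickle=True).item(); E=m["extrinsics"]; E=np.array(E)
    tcp={"w2":(.4457,.0787,.3025),"w3":(.5953,.1532,.3331),"w4":(.5231,-.3497,.255)}[n]
    print(n,proj(m,tcp),proj(m,np.array(tcp)-[0,0,.25 if n!="w2" else .2]))
im=cv2.cvtColor(cv2.imread("pics/w3.png"),cv2.COLOR_BGR2HSV)
for y in(225,250,265,280,290): print(y,im[y,255:310:2,2].tolist())
print(observe()["eef_pos"].round(4),observe()["contact_force"].round(2),observe()["finger_gap"])
E
```

```text
w2 [284.28335725 275.70996729] [282.65173978 183.43039717]
w3 [284.21799727 275.80987662] [282.54727123 174.62323623]
w4 [283.73662048 276.26589943] [282.76046214 174.24286529]
225 [176, 177, 175, 175, 177, 175, 178, 177, 178, 172, 175, 177, 177, 176, 175, 130, 174, 176, 176, 174, 177, 175, 174, 175, 177, 139, 124, 115]
250 [173, 174, 174, 176, 171, 173, 175, 100, 59, 54, 54, 53, 14, 0, 13, 47, 58, 54, 52, 54, 168, 178, 173, 176, 175, 175, 175, 174]
265 [22, 12, 16, 5, 14, 19, 25, 61, 60, 57, 55, 53, 20, 16, 8, 35, 55, 54, 59, 58, 57, 18, 7, 22, 8, 10, 12, 60]
280 [17, 16, 13, 11, 5, 8, 52, 61, 57, 60, 53, 61, 16, 17, 6, 27, 58, 60, 59, 52, 57, 45, 12, 29, 13, 19, 13, 18]
290 [21, 15, 22, 17, 19, 14, 17, 12, 24, 18, 4, 99, 24, 18, 20, 39, 82, 13, 0, 19, 17, 25, 13, 14, 13, 10, 20, 20]
[ 0.5215 -0.3557  0.0489] [-1.42  0.44  6.56] 0.299014065430288
```

Call:
{"name": "servo_tool", "arguments": {
  "gripper": [0.2, 0.2, 0.2, 0.2, 0.2, 0.2, 0.2, 0.2, 0.2, 0.2, 0.2, 0.2, 0.2, 0.2, 0.2, 0.2, 0.2, 0.2],
  "translation": [
    [0, 0, 0.02],
    [0, 0, 0.06],
    [0, 0, 0.11],
    [0, 0.01, 0.15],
    [0.005, 0.04, 0.18],
    [0.01, 0.08, 0.18],
    [0.02, 0.13, 0.18],
    [0.03, 0.18, 0.18],
    [0.04, 0.23, 0.18],
    [0.05, 0.28, 0.18],
    [0.06, 0.33, 0.18],
    [0.065, 0.38, 0.18],
    [0.07, 0.43, 0.18],
    [0.074, 0.47, 0.18],
    [0.074, 0.5, 0.18],
    [0.0744, 0.507, 0.18],
    [0.0744, 0.507, 0.18],
    [0.0744, 0.507, 0.18]
  ],
  "roll": [0, 0, 0, 0, 0, -2, -4, -6, -8, -10, -12, -13.9, -13.9, -13.9, -13.9, -13.9, -13.9, -13.9]
}}

```text
clock: 13.85
eef_pos: [0.5959, 0.1486, 0.2281]
orientation: [0.575, -3.088, 0.003]
contact_force: [1.0, -0.7, -4.2]
finger_gap: 0.296
grip_force: 59.5
```

```bash
python3 - <<'E'
from h import *
o=observe(); print(o["eef_pos"].round(4),o["finger_gap"].round(3),o["grip_force"],o["contact_force"].round(2))
im=get_image("wrist"); sc=get_image("scene"); ms=camera_model("scene")
a=cv2.resize(im,(373,280)); c=proj(ms,(.597,.1518,.12)).astype(int); b=cv2.resize(sc[c[1]-80:c[1]+60,c[0]-93:c[0]+93],(400,301),interpolation=2)[:280]
cv2.imwrite("pics/w5.png",np.hstack([a,b]))
E
```

```text
Traceback (most recent call last):
AttributeError: 'float' object has no attribute 'round'
```

Call:
{"name": "servo_tool", "arguments": {
  "gripper": [0.2, 0.2, 0.2, 0.2, 0.2, 0.2],
  "translation": [
    [0, 0.0015, -0.04],
    [0, 0.0015, -0.07],
    [0, 0.0015, -0.08],
    [0, 0.0015, -0.08],
    [0, 0.0015, -0.08],
    [0, 0.0015, -0.08]
  ],
  "roll": [0, 0, 0, 0, 0, 0]
}}

```text
clock: 14.6
eef_pos: [0.5966, 0.1532, 0.1497]
orientation: [-0.58, 3.085, 0.0]
contact_force: [0.5, -0.3, -3.8]
finger_gap: 0.298
grip_force: 59.5
```

```bash
python3 - <<'E'
from h import *
o=observe(); print(o["eef_pos"].round(4),o["finger_gap"],o["contact_force"].round(2))
im=get_image("wrist"); sc=get_image("scene"); ms=camera_model("scene")
a=cv2.resize(im,(373,280)); c=proj(ms,(.597,.1518,.12)).astype(int); b=cv2.resize(sc[c[1]-80:c[1]+60,c[0]-93:c[0]+93],(400,301),interpolation=2)[:280]
cv2.imwrite("pics/w5.png",np.hstack([a,b]))
E
```

```text
[0.5966 0.1532 0.1497] 0.297929082340605 [ 0.54 -0.28 -3.77]
```

View pics/w5.png

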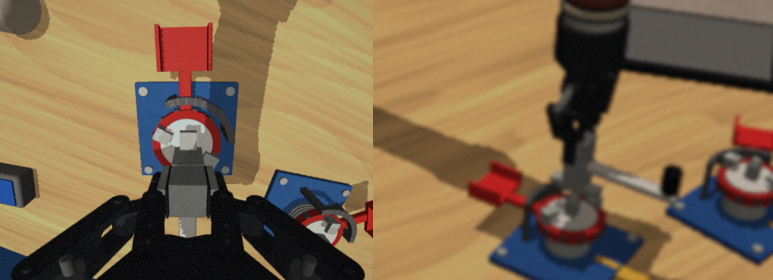

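The crank is held above the shaft, with its arm towards the pointer and the collar still open. I'll lower it and watch the force.

Call:
{"name": "servo_tool", "arguments": {
  "gripper": [0.2, 0.2, 0.2, 0.2, 0.2, 0.2, 0.2, 0.2],
  "translation": [
    [-0.0007, -0.0017, 0],
    [-0.0007, -0.0017, -0.005],
    [-0.0007, -0.0017, -0.01],
    [-0.0007, -0.0017, -0.014],
    [-0.0007, -0.0017, -0.018],
    [-0.0007, -0.0017, -0.022],
    [-0.0007, -0.0017, -0.025],
    [-0.0007, -0.0017, -0.025]
  ],
  "roll": [0, 0, 0, 0, 0, 0, 0, 0]
}}

```text
clock: 15.7
eef_pos: [0.5952, 0.1513, 0.1231]
orientation: [-0.581, 3.087, 0.0]
contact_force: [0.5, -0.3, -4.2]
finger_gap: 0.291
grip_force: 59.6
```

Call:
{"name": "servo_tool", "arguments": {
  "gripper": [0.2, 0.2, 0.2, 0.2, 0.2],
  "translation": [
    [0, 0, -0.004],
    [0, 0, -0.008],
    [0, 0, -0.012],
    [0, 0, -0.013],
    [0, 0, -0.013]
  ],
  "roll": [0, 0, 0, 0, 0]
}}

```text
clock: 16.32
eef_pos: [0.5951, 0.1513, 0.1109]
orientation: [-0.58, 3.087, -0.0]
contact_force: [-0.9, -0.3, 1.2]
finger_gap: 0.299
grip_force: 60.3
```

Call:
{"name": "servo_tool", "arguments": {
  "gripper": [0.7, 0.7, 0.7, 0.7, 0.7, 0.7, 0.7, 0.7, 0.7, 0.7, 0.7],
  "translation": [
    [0, 0, 0],
    [0, 0, 0],
    [0, 0, 0],
    [0, 0, 0],
    [0, 0, 0.03],
    [0, 0, 0.08],
    [0, 0, 0.14],
    [0, 0, 0.19],
    [0, 0, 0.19],
    [0, 0, 0.19],
    [0, 0, 0.19]
  ],
  "roll": [0, 0, 0, 0, 0, 0, 0, 0, 0, 0, 0]
}}

```text
clock: 17.7
eef_pos: [0.5941, 0.1509, 0.2983]
orientation: [0.58, -3.084, 0.001]
contact_force: [1.1, -0.1, 0.3]
finger_gap: 0.7
grip_force: 0.0
```

```bash
python3 - <<'E'
from h import *
o=observe(); print(o["eef_pos"].round(4),o["finger_gap"],o["contact_force"].round(2))
m=camera_model("wrist"); im=get_image("wrist"); sc=get_image("scene"); ms=camera_model("scene"); cv2.imwrite("pics/w6.png",im)
c=proj(m,(.5966,.1518,.132)).astype(int); print(c,"boss pred")
a=cv2.resize(im[c[1]-70:c[1]+110,c[0]-90:c[0]+90],(400,400),interpolation=2)
c=proj(ms,(.597,.1518,.1)).astype(int); b=cv2.resize(sc[c[1]-60:c[1]+60,c[0]-60:c[0]+60],(400,400),interpolation=2)
cv2.imwrite("pics/w6c.png",np.hstack([a,b]))
E
```

```text
[0.5941 0.1509 0.2983] 0.7001553747578494 [ 1.1  -0.12  0.35]
[282 193] boss pred
```

View pics/w6c.png

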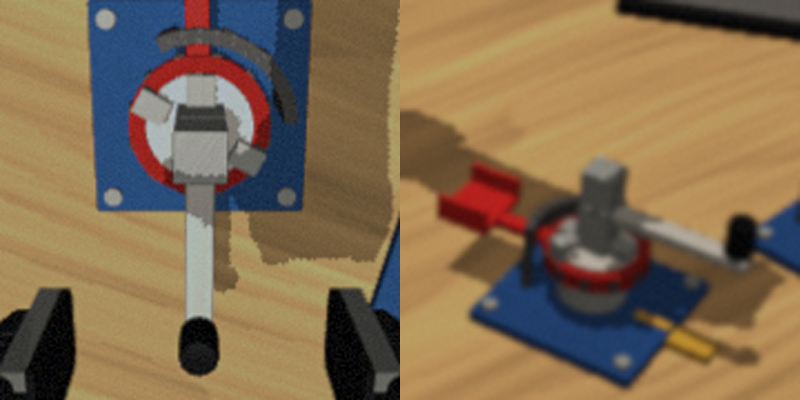

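The crank is seated. In the wrist crop the arm runs straight down over the pointer line, knob at (198,350), hooks clear of the ears, and the scene crop shows it upright on the seat. Next: close the fingers, move to the open handle and press.

Call:
{"name": "servo_tool", "arguments": {
  "gripper": [0, 0, 0, 0, 0, 0, 0, 0, 0, 0, 0, 0, 0, 0, 0, 0],
  "translation": [
    [-0.04, -0.015, 0],
    [-0.08, -0.03, 0],
    [-0.097, -0.038, 0],
    [-0.097, -0.038, 0],
    [-0.097, -0.038, -0.05],
    [-0.097, -0.038, -0.1],
    [-0.097, -0.038, -0.15],
    [-0.097, -0.038, -0.19],
    [-0.097, -0.038, -0.205],
    [-0.097, -0.038, -0.215],
    [-0.097, -0.038, -0.225],
    [-0.097, -0.038, -0.232],
    [-0.097, -0.038, -0.238],
    [-0.097, -0.038, -0.243],
    [-0.097, -0.038, -0.243],
    [-0.097, -0.038, -0.243]
  ],
  "roll": [0, 0, 0, 0, 0, 0, 0, 0, 0, 0, 0, 0, 0, 0, 0, 0]
}}

```text
clock: 19.8
eef_pos: [0.499, 0.1135, 0.0588]
orientation: [-0.58, 3.085, -0.0]
contact_force: [-2.3, -0.5, 9.0]
finger_gap: 0.0
grip_force: 4.3
```

Call:
{"name": "servo_tool", "arguments": {
  "gripper": [0, 0, 0, 0, 0, 0, 0, 0, 0, 0, 0, 0, 0, 0, 0, 0],
  "translation": [
    [0, 0, -0.003],
    [0, 0, -0.003],
    [-0.0032, 0.0094, -0.003],
    [-0.0054, 0.0184, -0.003],
    [-0.0067, 0.0275, -0.003],
    [-0.0073, 0.0367, -0.003],
    [-0.007, 0.0459, -0.003],
    [-0.006, 0.055, -0.003],
    [-0.0042, 0.064, -0.003],
    [-0.0016, 0.0728, -0.003],
    [0.0018, 0.0814, -0.003],
    [0.0059, 0.0896, -0.003],
    [0.0107, 0.0975, -0.003],
    [0.0162, 0.1049, -0.003],
    [0.021, 0.1105, -0.003],
    [0.021, 0.1105, -0.003]
  ],
  "roll": [0, 0, -5, -10, -15, -20, -25, -30, -35, -40, -45, -50, -55, -60, -60, -60]
}}

```text
clock: 21.8
eef_pos: [0.519, 0.2232, 0.056]
orientation: [-1.041, -2.964, 0.001]
contact_force: [-2.9, -1.5, 10.8]
finger_gap: -0.001
grip_force: 5.3
```

Call:
{"name": "servo_tool", "arguments": {
  "gripper": [0, 0, 0, 0],
  "translation": [
    [0.002, 0.002, 0],
    [0.0034, 0.0037, 0],
    [0.0034, 0.0037, 0],
    [0.0034, 0.0037, 0]
  ],
  "roll": [-2, -2, -2, -2]
}}

```text
clock: 22.3
eef_pos: [0.5203, 0.2247, 0.0555]
orientation: [-1.093, -2.942, 0.008]
contact_force: [-5.3, -4.9, 10.8]
finger_gap: -0.001
grip_force: 5.4
```

Call:
{"name": "servo_tool", "arguments": {
  "gripper": [0, 0, 0, 0, 0, 0, 0, 0, 0, 0, 0, 0],
  "translation": [
    [-0.001, -0.001, 0.003],
    [-0.001, -0.001, 0.008],
    [-0.001, -0.001, 0.014],
    [-0.001, -0.001, 0.03],
    [-0.001, -0.001, 0.08],
    [-0.02, 0.02, 0.13],
    [-0.06, 0.05, 0.18],
    [-0.08, 0.1, 0.2],
    [-0.12, 0.15, 0.2],
    [-0.16, 0.2, 0.2],
    [-0.16, 0.2, 0.2],
    [-0.16, 0.2, 0.2]
  ],
  "roll": [0, 0, 0, 0, 0, 0, 0, 0, 0, 0, 0, 0]
}}

```text
clock: 23.8
eef_pos: [0.3623, 0.4278, 0.2548]
orientation: [1.09, 2.946, 0.001]
contact_force: [0.7, -0.1, -0.7]
finger_gap: -0.001
grip_force: 0.0
```

```bash
python3 - <<'E'
from h import *
o=observe(); print(o["eef_pos"].round(4),o["contact_force"].round(2))
m=camera_model("top"); new=get_image("top"); cv2.imwrite("pics/t3.png",new)
for n,im in(("old",cv2.imread("pics/top0.png")),("new",new)):
    hsv=cv2.cvtColor(im,cv2.COLOR_BGR2HSV); k=cv2.inRange(hsv,(0,170,90),(6,255,255))|cv2.inRange(hsv,(172,170,90),(180,255,255))
    B=np.zeros_like(k); B[160:250,180:262]=255; cnt,_,s,c=cv2.connectedComponentsWithStats(k&B)
    for i in range(1,cnt):
        if s[i,4]>100: print(n,c[i].round(1),s[i,4])
    d=cv2.inRange(hsv,(0,0,0),(180,255,50)); B[:]=0; B[150:200,190:235]=255; cnt,_,s,c=cv2.connectedComponentsWithStats(d&B)
    for i in range(1,cnt):
        if s[i,4]>8: print(n," dark",c[i].round(1),s[i,4])
C=np.array([.5966,.1518]); u=np.array([np.cos(np.radians(21.3)),np.sin(np.radians(21.3))])
print("knob pred",proj(m,[*(C+.11*u),.132]), "boss pred",proj(m,[*C,.132]))
d=cv2.absdiff(cv2.imread("pics/top0.png"),new).max(2)>60
for n,(x,y) in dict(jar=(313,226),pack=(317,139),drv=(372,295)).items(): print(n,d[y-30:y+30,x-30:x+30].sum())
E
```

```text
[0.3623 0.4278 0.2548] [ 0.67 -0.06 -0.75]
old [200.5 223.7] 310
new [199.9 223.2] 307
new  dark [207.8 159.6] 45
knob pred [208.0072961  158.67910661] boss pred [220.77757231 194.17762481]
jar 0
pack 0
drv 0
```

```bash
python3 - <<'E'
from h import *
m=camera_model("scene"); new=get_image("scene"); r=[]
x,y=proj(m,[.515,.2175,.062]).astype(int)
for im in(cv2.imread("pics/scene0.png"),new):
    hsv=cv2.cvtColor(im,cv2.COLOR_BGR2HSV); k=cv2.inRange(hsv,(0,170,60),(6,255,255))|cv2.inRange(hsv,(172,170,60),(180,255,255))
    B=np.zeros_like(k); B[y-14:y+9,x-18:x+18]=255; r.append(cv2.findNonZero(k&B).reshape(-1,2).mean(0))
d=r[1]-r[0]; P=lambda a,z:proj(m,[.5966+.105*np.cos(a),.1518+.105*np.sin(a),z]); a=np.radians(141.3)
print("shift",d,"if -0.03rad",P(a-.03,.058)-P(a,.058),"if 13mm low",P(a,.045)-P(a,.058))
if d[1]<2.0: print(hand_in())
E
```

```text
shift [-4.49300699 -1.13155594] if -0.03rad [1.15773129 0.07091057] if 13mm low [-0.43147872  3.87866413]
the job is handed in; nothing more can be done
None
```

The job is handed in, but the result isn't confirmed. The crank is seated with its arm over the pointer and the collar is back in its locked notch. The top view and turning force support this, but the last scene-camera check was inconclusive: it read a 4.5 px sideways shift, where about 1 px was expected. The jar, pack and driver show no change in the top view.

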